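# Seat a whetstone in the corner of a sloping sharpening rest and clamp it

## Task

Take the whetstone out of the tray and lay it gently and flat, light-coloured side up, on the sloping plate of the sharpening rest so that it slides down into the low corner, fully home against both blue fences; help it with a light nudge if it hangs up. Then slide the red clamp bar up against it and press with about 10 N for a second (never more than 18 N, the stone chips), and leave the bar touching the stone. Leave the bottle, cup and bowl alone.

Things in the scene. Friction and masses are not known exactly. Their poses are not given: they have to be found in the camera images.
- stone_center (a point): centre of the whetstone, 60 mm (its x) by 150 (its y) by 30 (its z), 0.57 kg give or take a fifth, lower 20 mm brick-red, upper 10 mm off-white; starts flat in the tray, off-white up. Wet and slippery on metal (friction about 0.23, varies): on the slope it slides by itself, but may hang up before it touches both fences
- bed: sloping aluminium plate of the sharpening rest. Origin on its upper surface in the low corner, at the end fence's inner face and near the side fence; 40 mm above the counter. x runs in the plate away from the side fence (14 degrees uphill) to 180 mm, y in the plate away from the end fence (17 degrees uphill) to 205 mm, z square to the plate, upward. Stone at home: centre at y 75, z 15 mm
- fence_end (a point): middle of the end fence's inner face, at plate level (bed x 65, y 0 mm): fixed blue bar 12 mm thick, 16 mm above the plate. The side fence, the other blue bar of that section, lies along the bed's y; it was locked by the last user with its inner face anywhere from bed x -11 to +5 mm and is not measured. An open gripper needs 35 mm between stone and side fence to let go
- clamp: red clamp bar that slides along the bed's x, always at bed y 85 mm. Origin: middle of its pressing face (looking to bed -x), at plate level; axes as the bed's. Starts at bed x 145 to 160 mm, can go to 35 mm. Bar 110 mm along y, 14 mm thick (face at 0, back at +14), top 21 mm above the plate; slides with 1 N of friction and stays where left
- clamp_tab (a point): middle of the clamp bar's upright tab, 45 mm above the plate, 9 mm behind the pressing face; tab 10 mm thick (bed x), 40 mm wide (bed y), from 20 to 60 mm above the plate; push its uphill side or pinch it from above
- tray: black tray with red rim, 260 mm (its x) by 200 mm (its y), floor 4 mm thick, rim 12 mm high; origin at centre of the underside; heavy and fixed
- bottle: white bottle with red cap, 68 mm diameter, 190 mm high, origin at centre of underside; leave alone
- cup: blue cup, 76 mm diameter, 80 mm high, origin at centre of underside; leave alone
- bowl: steel bowl, 150 mm diameter, 60 mm high, origin at centre of underside; leave alone

How it is judged:
By the outcome, as a careful person would: the job done as asked, in the order asked, and still so for the second after the job is handed in, with the robot touching nothing.
It also fails if it takes over 67 s, if anything falls off the work surface, if the arm or the gripper's body presses on something with over 40 N, if the wrist force passes 120 N, or if a joint passes its speed limit or range.

## Robot

A 6-joint arm with a two-finger parallel gripper is mounted at the origin on the work surface. World frame = base frame: x ahead of the robot, y to its left, z up, the work surface at z = 0. Lengths are in mm, angles in rad, forces in N, time in s.
With the tool pointing down it reaches from about 350 to 925 mm from the base axis. Payload 6.4 kg.
Tool frame: the origin (TCP) lies between the finger pads; the fingertips stand 8 mm ahead of it and the grasp point (between the pads) lies 11 mm behind it (robot.tip_extent is the z of the fingertips in the tool frame, in mm); z points along the fingers, x is the direction in which the jaws open and shut, and the axes are right-handed (so a half turn about z gives the same grasp; the last joint's range is limited). The gripper opens to 85 mm and grips with 20 to 120 N. Pads are 22 mm wide; open, the fingers measure 114 mm over their backs; the gripper's body (76 mm by 85 mm) begins 54 mm behind the grasp point. The pads swing forward as they close: fully open they stand 13 mm farther back than shut.
Start: joints at [1.027, 0.245, 1.558, -0, 1.339, -0.174], TCP at [234.927, 606.072, 239.29] pointing down, gripper open.
Joint ranges: [-3.13, 3.13], [-1.02, 2.26], [0.13, 2.54], [-0.95, 4.09], [0.21, 2.88], [-2.74, 2.74]. Speed limits (rad/s): [2.57, 2.57, 3.14, 3.14, 3.14, 3.14].

## Interface

Orientations are given as a unit quaternion [w, x, y, z].
In Python, from plant import robot gives the robot as it stands. Calls block until the motion is done:
- robot.move_pose(position, orientation): joint-space move of the TCP to a pose.
- robot.movel(position, velocity=150, orientation=None, stop_force=None): straight line of the TCP; orientation=None keeps the orientation; velocity is the mean speed in mm/s. With stop_force (N) it stops when the force on the tool has changed by that much, and returns True; else False.
- robot.move_j(angles): joint-space move.
- robot.grip(opening, grasp_force=None): opening from 0.0 (shut) to 1.0 (fully open); grasp_force is the grip in N (None keeps the last); returns when the fingers have stopped.
- robot.wait(seconds).
- robot.solve_ik(position, orientation): joint angles nearest the present ones, or None.
- robot.get_image(name): name is "scene" or "side" or "wrist"; returns a dict with "color" (384x512x3 uint8, blue, green, red), "fx", "fy", "cx", "cy" (pixels), "R" (3x3) and "t" (3): a world point X has camera coordinates R X + t. Camera axes: x right, y down, z forward; pixel columns grow to the right and rows downward; lengths in mm; the calibration is good to about 2 mm. A picture is of the moment at which its call begins. There is no depth.
A pose or a line that the arm cannot do raises robot.PlanningError and nothing moves.
- robot.finish_job(): hands the job in, once; it reports no verdict.
Readings, each from a call of its own:
- robot.current_time(): time.
- robot.current_joints(): joint angles.
- robot.current_joint_vel(): joint speeds.
- robot.current_joint_efforts(): joint torques, N m.
- robot.current_tcp_pos(): TCP position.
- robot.current_ee_rot(): TCP orientation.
- robot.current_contact_force(): force on the tool from outside, world axes, zero at the start.
- robot.current_torque(): the same for the moment, N m.
- robot.current_gripper_width(): opening from 0.0 (shut) to 1.0 (fully open).
Only numpy, scipy, OpenCV 4.12 (cv2) and the standard library are available. Lean on these libraries where they do the work, as an engineer would, in place of code of your own. Each camera call takes 0.05 s, during which the arm holds its last target. There are 200 camera calls.

## Working session

There is one attempt and no reset: what is moved stays moved. The work goes in short steps, each a Python script; the robot and the scene stay as the last script left them, time stands still between calls to the robot, and variables do not carry over. Pictures are saved under pics/ and viewed, about 8 in all and at most 12, crops included, and the job is handed in when it is done.

```bash
ls; mkdir -p pics; python3 - <<'E'
from plant import robot
import cv2,numpy as np,pickle
d={n:robot.get_image(n) for n in("scene","side","wrist")}
pickle.dump(d,open('im0.pkl','wb'))
for n in d: print(n,d[n]['fx'],d[n]['cx'],d[n]['cy'],np.round(-np.array(d[n]['R']).T@d[n]['t']),np.round(d[n]['R'],3).tolist())
cv2.imwrite('pics/a.png',np.hstack([cv2.resize(d['scene']['color'],(800,600))]))
cv2.imwrite('pics/b.png',cv2.resize(d['side']['color'],(800,600)))
print(robot.current_time(),robot.tip_extent,robot.current_ee_rot())
E
```

```text
pics
scene 371.3411100529395 253.74468254657208 195.56152178535405 [1033. -314.  858.] [[0.6, 0.8, 0.01], [0.611, -0.451, -0.651], [-0.516, 0.397, -0.759]]
side 390.3545157033574 256.4031085183238 192.1263751945536 [  -1. -428.  997.] [[0.699, -0.715, -0.011], [-0.556, -0.533, -0.638], [0.451, 0.452, -0.77]]
wrist 297.8682422398351 260.1645098437897 193.09824735225476 [161. 634. 374.] [[0.36, 0.933, -0.002], [0.887, -0.341, 0.312], [0.291, -0.114, -0.95]]
0.15 8.0 [ 3.11974666e-04  8.25044713e-01  5.65066978e-01 -6.59263561e-04]
```

View pics/a.png

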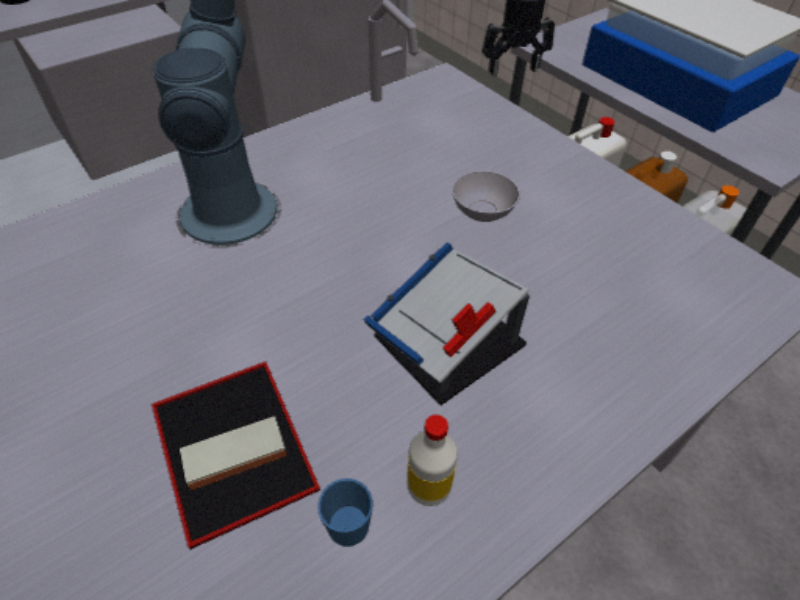

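View pics/b.png

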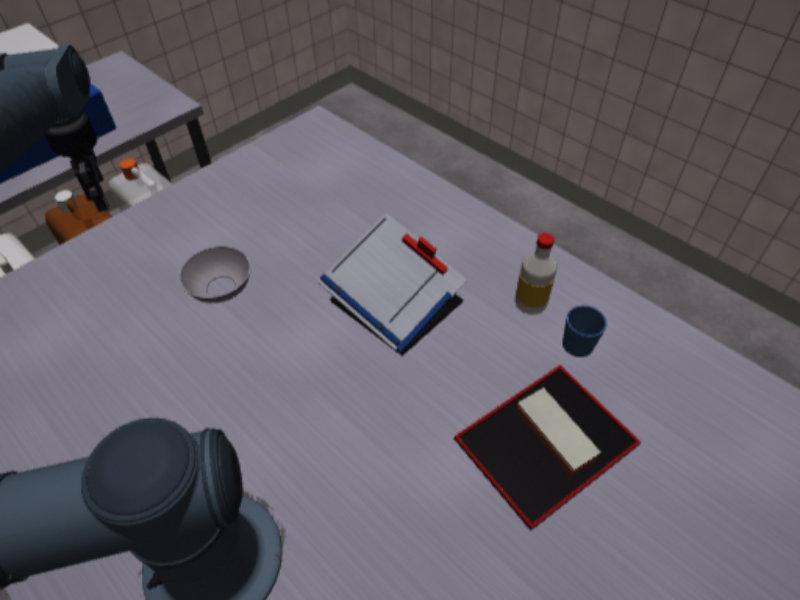

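The scene view shows the tray at about (235,450) with the stone's top corners near (180,455)/(285,425). The rest is at about (450,320), with its low corner near (370,320), the side fence running to (450,248), the end fence to (420,358) and the clamp tab at (465,320). The side view shows the low corner near (402,345), the stone at (560,430), the bottle at (535,275) and the bowl at (215,272).

```bash
cat > h.py <<'E'
import numpy as np,cv2,pickle
from scipy.spatial.transform import Rotation as Ro
from scipy.optimize import least_squares
def K(c): return np.array([c['fx'],c['fy'],c['cx'],c['cy']])
def ray(c,uv):
    R=np.array(c['R']);t=np.array(c['t']);uv=np.atleast_2d(uv)
    d=np.c_[(uv[:,0]-c['cx'])/c['fx'],(uv[:,1]-c['cy'])/c['fy'],np.ones(len(uv))]@R
    return -R.T@t,d
def onplane(c,uv,z):
    o,d=ray(c,uv); return o+d*((z-o[2])/d[:,2])[:,None]
def proj(c,X):
    p=np.atleast_2d(X)@np.array(c['R']).T+np.array(c['t'])
    return np.c_[p[:,0]/p[:,2]*c['fx']+c['cx'],p[:,1]/p[:,2]*c['fy']+c['cy']]
def tri(cs,uvs):
    A=0;b=0
    for c,uv in zip(cs,uvs):
        o,d=ray(c,uv);d=d[0]/np.linalg.norm(d[0]);M=np.eye(3)-np.outer(d,d);A=A+M;b=b+M@o
    return np.linalg.solve(A,b)
def bedR(yaw):   # ex elev 14deg, ey elev 17deg
    a,b=np.sin(np.radians([14,17]));ca=np.sqrt(1-a*a)
    ex=np.array([ca,0,a]);y0=-a*b/ca;ey=np.array([y0,np.sqrt(1-b*b-y0*y0),b])
    return Ro.from_euler('z',yaw).as_matrix()@np.c_[ex,ey,np.cross(ex,ey)]
E
python3 - <<'E'
from h import *
d=pickle.load(open('im0.pkl','rb'))
for n,box in(("scene",(100,220,180,340)),("side",(290,230,400,320))):
    im=d[n]['color'].astype(int);h=cv2.cvtColor(d[n]['color'],cv2.COLOR_BGR2HSV)
    m=np.zeros(im.shape[:2],np.uint8);x0,y0,x1,y1=box
    m[y0:y1,x0:x1]=((im.min(2)>105)&(h[...,1]<75))[y0:y1,x0:x1]*255
    k,l,s,c=cv2.connectedComponentsWithStats(m)
    # stone top: off-white = R>B
    m=m*((im[...,2]-im[...,0])>8)
    k,l,s,c=cv2.connectedComponentsWithStats(m);i=1+s[1:,4].argmax()
    pts=np.argwhere(l==i)[:,::-1].astype(float)
    P=onplane(d[n],pts,34)[:,:2].astype(np.float32)
    r=cv2.minAreaRect(P);print(n,s[i],r,P.mean(0))
S,T=d['scene'],d['side'];f=.64
for nm,a,b in(("corner180_205",(527,291),(388,216)),("corner180_0",(440,380),(465,281)),("fenceEnds_low",(368,320),(402,348)),("sideFenceFar",(450,248),(324,279)),("endFenceFar",(420,358),(450,296)),("tabtop",(466,308),(427,241)),("bowl",(486,190),(215,265)),("cap",(436,420),(545,240)),("cup",(346,492),(585,316))):
    print(nm,np.round(tri([S,T],[np.array(a)*f,np.array(b)*f]),1))
ims=[]
for c,(x,y,w,hh) in((S,(225,150,120,110)),(T,(195,130,110,101))):
    ims.append(cv2.resize(c['color'][y:y+hh,x:x+w],(400,367),interpolation=cv2.INTER_CUBIC))
cv2.imwrite('pics/c.png',np.hstack(ims))
E
```

```text
scene [ 116  267   64   42 1270] ((551.8223266601562, -261.1171875), (148.3020782470703, 59.20597457885742), 75.65492248535156) [ 551.98846 -264.5262 ]
side [ 332  248   52   52 1069] ((548.4443359375, -259.2095947265625), (149.56224060058594, 59.58429718017578), 75.77629089355469) [ 547.1705  -262.14978]
corner180_205 [647.4 256.8 136.9]
corner180_0 [666.7  57.7  72.5]
fenceEnds_low [475.4  49.6  42. ]
sideFenceFar [460.9 250.6  96.2]
endFenceFar [615.4  55.1  74.5]
tabtop [630.  132.1 162.8]
bowl [342.8 461.3  65.8]
cap [765.3 -42.5 187.9]
cup [ 739.9 -171.8   94.1]
```

View pics/c.png

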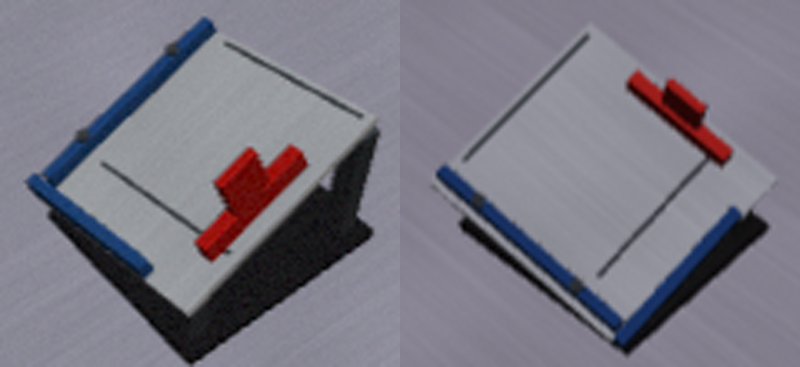

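The crops show both fences, the two grey plate lines, and the red clamp near the upper x edge. I'll move the wrist camera over the rest to get a precise bed pose.

```bash
python3 - <<'E'
from h import *
from plant import robot
y=np.radians(3);x=np.array([np.cos(y),np.sin(y),0]);z=np.array([0,0,-1.])
q=Ro.from_matrix(np.c_[x,np.cross(z,x),z]).as_quat(scalar_first=True)
robot.move_pose([550,150,330],q); robot.wait(.3)
w=robot.get_image("wrist");pickle.dump(w,open('w.pkl','wb'))
S=robot.get_image("scene");
print(robot.current_time(),robot.current_contact_force(),robot.current_joints())
cv2.imwrite('pics/d.png',cv2.resize(w['color'],(800,600),interpolation=cv2.INTER_CUBIC))
E
```

```text
2.575 [ 0.37690981  0.51157741 -0.01070621] [ 6.78144630e-02 -3.90678937e-03  1.66487437e+00  7.93047534e-06
  1.48069577e+00  1.50615448e-02]
```

View pics/d.png

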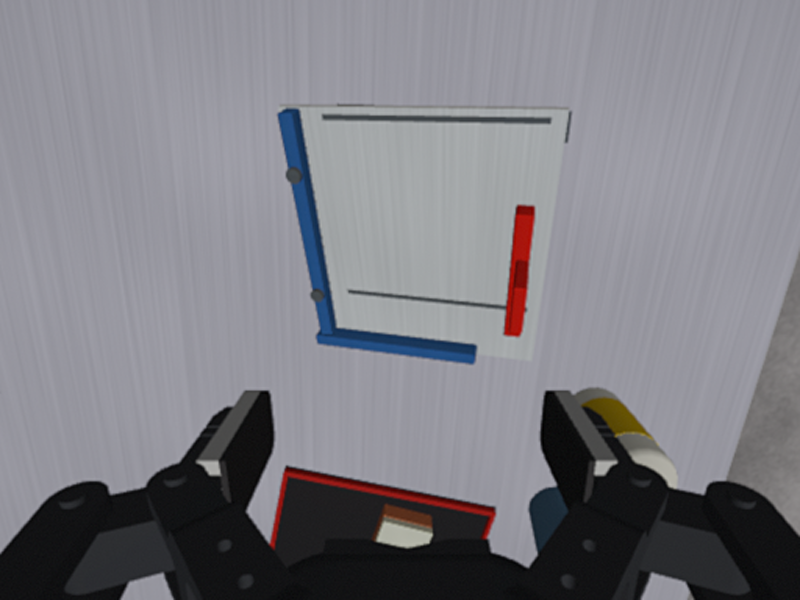

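The wrist view shows the plate corner at (571,108), the upper edge from (283,105), and the right edge down to (532,360). It also shows the end fence base line from (337,328) to (476,345), the side fence base line from (300,112) to (335,329), and the clamp face from (517,207) to (505,334).

```bash
cat >> h.py <<'E'
def onbed(c,uv,o,R):
    p,d=ray(c,uv); n=R[:,2]; X=p+d*((n@(o-p))/(d@n))[:,None]
    return (X-o)@R
E
python3 - <<'E'
from h import *
d=pickle.load(open('im0.pkl','rb'));W=pickle.load(open('w.pkl','rb'))
f=.64
sc=lambda *p:[(225+.3*a,150+.3*b) for a,b in p]
sd=lambda *p:[(195+.275*(a-400),130+.275*b) for a,b in p]
wr=lambda *p:[(f*a,f*b) for a,b in p]
obs=[(d['scene'],sc((379,120),(222,36)),1,205),(d['scene'],sc((379,120),(188,315)),0,180),
(d['side'],sd((592,25),(435,176)),1,205),(d['side'],sd((592,25),(776,182)),0,180),
(W,wr((571,108),(330,106)),1,205),(W,wr((571,108),(533,358)),0,180),(W,wr((345,329),(474,345)),1,0)]
def res(p,full=False):
    o=np.array([p[0],p[1],p[3] if len(p)>3 else 40]);R=bedR(p[2])
    return np.concatenate([onbed(c,uv,o,R)[:,k]-v for c,uv,k,v in obs])
for p0 in([475,50,.05],[475,50,.05,40]):
    r=least_squares(res,p0,loss='soft_l1',f_scale=2);print(np.round(r.x,3),np.round(res(r.x),1))
    o=np.array([*r.x[:2],r.x[3] if len(r.x)>3 else 40]);R=bedR(r.x[2])
    print('side fence',onbed(W,wr((300,112),(318,222),(335,329)),o,R).round(1).tolist(),'clamp',onbed(W,wr((517,207),(505,334)),o,R).round(1).tolist())
    if len(p0)==3: pickle.dump((o,R),open('bed.pkl','wb'));print(R.round(3))
E
```

```text
[4.95228e+02 5.90140e+01 2.20000e-02] [-1.  -1.7  1.3  2.1 -1.2  2.8 -4.6 -7.7  2.   1.1  0.   0.4 -1.2 -0.8]
side fence [[-9.6, 201.6, -0.0], [-9.8, 113.0, 0.0], [-10.5, -2.8, -0.0]] clamp [[152.7, 137.3, 0.0], [153.5, 16.5, -0.0]]
[[ 0.97  -0.094 -0.224]
 [ 0.021  0.952 -0.306]
 [ 0.242  0.292  0.925]]
[4.95132e+02 5.93090e+01 2.30000e-02 3.78880e+01] [ 0.1 -0.4  0.7  1.2 -0.5  3.7 -3.  -6.4  1.6  0.9  1.   1.1 -2.6 -2.3]
side fence [[-9.8, 201.4, -0.0], [-10.0, 112.4, 0.0], [-10.9, -4.2, 0.0]] clamp [[153.4, 136.6, -0.0], [154.1, 15.0, -0.0]]
```

Bed fit is consistent across views (side fence ≈ x −10, clamp face ≈ 153). Next is the pick.

```bash
cat >> h.py <<'E'
def quat(R): return Ro.from_matrix(R).as_quat(scalar_first=True)
E
python3 - <<'E'
from h import *
from plant import robot
y=np.radians(75.7-90);x=np.array([np.cos(y),np.sin(y),0]);z=np.array([0,0,-1.])
q=quat(np.c_[x,np.cross(z,x),z])
robot.grip(1.0)
robot.move_pose([549.5,-260,120],q)
hit=robot.movel([549.5,-260,13],velocity=90,stop_force=8)
print(hit,robot.current_tcp_pos())
robot.grip(0.0,grasp_force=60); print(robot.current_gripper_width())
f0=np.array(robot.current_contact_force())
robot.movel([549.5,-260,60],velocity=60)
robot.movel([549.5,-260,260],velocity=200); robot.wait(.2)
print(f0,robot.current_contact_force(),robot.current_torque(),robot.current_gripper_width(),robot.current_time())
w=robot.get_image("wrist");s=robot.get_image("scene");t=robot.get_image("side")
cv2.imwrite('pics/e.png',cv2.resize(np.vstack([np.hstack([w['color'],s['color']])]),(800,300)))
E
```

```text
False [ 550.03006681 -260.37175351   13.79249149]
0.6871197056537557
[0.9023375  0.50502718 2.90866134] [-0.35483337 -0.25765503 -4.93685381] [-0.00600565 -0.02098446  0.01298775] 0.6890598155061927 8.4583
```

View pics/e.png

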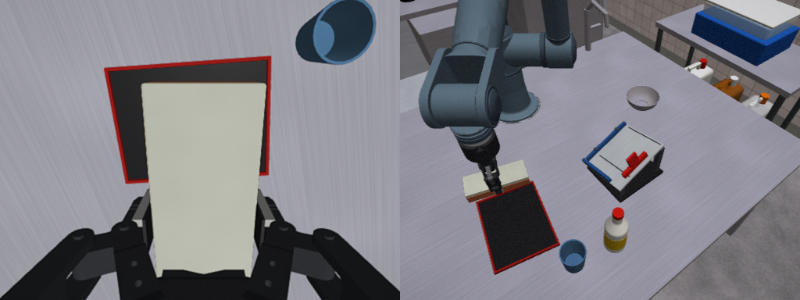

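The stone is held level with no moment and reads about 5 N. Now I'll place it with a guarded descent along the plate normal.

```bash
cat >> h.py <<'E'
o,R=pickle.load(open('bed.pkl','rb'))
def B(*p): return o+R@np.array(p,float)
ex,ey,n=R.T
QX=quat(np.c_[ex,np.cross(-n,ex),-n])      # jaws along bed x
QY=quat(np.c_[ey,np.cross(-n,ey),-n])      # jaws along bed y
E
python3 - <<'E'
from h import *
from plant import robot
X,Y=61,95
print(robot.solve_ik(B(X,Y,120),QX),robot.solve_ik(B(X,Y,10),QX),robot.solve_ik(B(120,85,40),QY))
robot.move_pose(B(X,Y,120),QX)
robot.movel(B(X,Y,30),velocity=80); robot.movel(B(X,Y,18),velocity=40); robot.wait(.2)
f0=np.array(robot.current_contact_force())
hit=robot.movel(B(X,Y,4),velocity=10,stop_force=2.5)
p=(np.array(robot.current_tcp_pos())-o)@R
print(hit,p,(np.array(robot.current_contact_force())-f0)@R,robot.current_torque(),robot.current_time())
s=robot.get_image("scene");t=robot.get_image("side")
a=cv2.resize(s['color'][140:260,215:345],(400,369));b=cv2.resize(t['color'][110:240,190:320],(400,369))
cv2.imwrite('pics/f.png',np.hstack([a,b]))
E
```

```text
[-0.161542   -0.13050752  2.07324568  0.40032162  1.05134963 -0.39604516] [-0.08328035  0.10621998  2.05434489  0.45682035  0.82441931 -0.42975494] [-0.10795563  0.14938671  1.91960772  0.42710032  0.91622641 -1.97430611]
True [60.89060543 94.92304152 10.44214672] [2.07816807 2.44489759 9.04865829] [ 0.3687557  -0.17539592 -0.04841676] 12.7583
```

View pics/f.png

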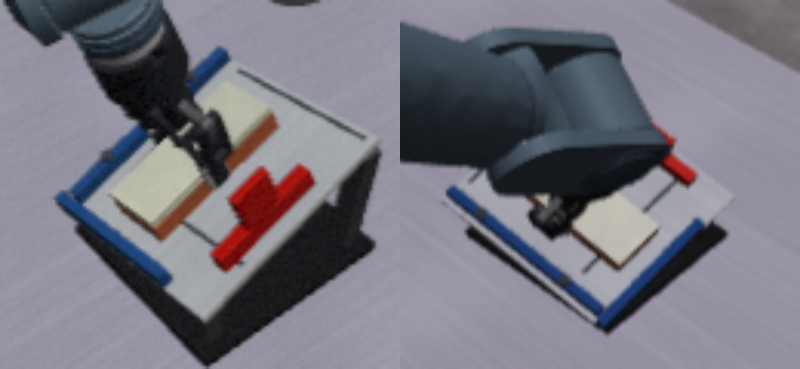

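The stone sits flat on the plate, with contact at 10.4 mm against 9.8 expected. Releasing.

```bash
python3 - <<'E'
from h import *
from plant import robot
robot.grip(1.0); robot.wait(.3)
p=(np.array(robot.current_tcp_pos())-o)@R
robot.movel(B(p[0],p[1],60),velocity=50)
robot.movel(B(p[0]+20,p[1],170),velocity=150); robot.wait(.3)
w=robot.get_image("wrist");s=robot.get_image("scene");pickle.dump((w,s),open('w2.pkl','wb'))
print(robot.current_time(),robot.current_gripper_width(),robot.current_contact_force())
a=cv2.resize(s['color'][140:260,215:345],(360,332));b=cv2.resize(w['color'],(440,332))
cv2.imwrite('pics/g.png',np.hstack([a,b]))
E
```

```text
16.0083 0.9972274944188254 [-0.78168415  0.69196721  0.97404259]
```

View pics/g.png

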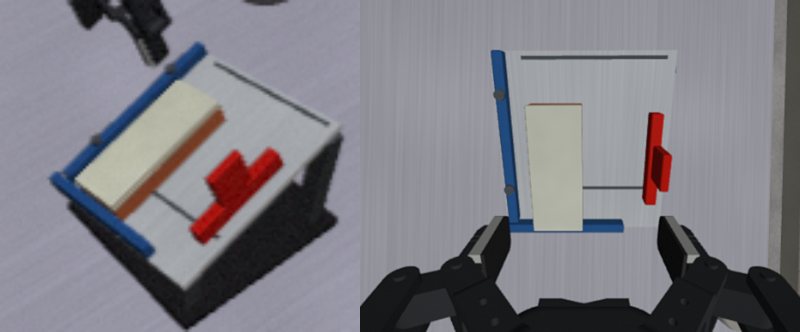

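The stone has slid onto the end fence but hangs about 15 mm short of the side fence. I'll measure it and nudge.

```bash
cat >> h.py <<'E'
def stone(w):
    im=w['color'].astype(int)
    m=(((im[...,2]-im[...,0])>8)&(im.min(2)>110)).astype(np.uint8)
    k,l,s,c=cv2.connectedComponentsWithStats(m);i=1+s[1:,4].argmax()
    P=onbed(w,np.argwhere(l==i)[:,::-1].astype(float),o+30*n,R)[:,:2]
    return cv2.minAreaRect(P.astype(np.float32))
def bp(r): return (np.array(r.current_tcp_pos())-o)@R
E
python3 - <<'E'
from h import *
from plant import robot
w,s=pickle.load(open('w2.pkl','rb'));r=stone(w);print(r)
robot.grip(0.0)
robot.move_pose(B(105,75,90),QX)
robot.movel(B(105,75,17),velocity=100,stop_force=10); robot.wait(.2)
f0=np.array(robot.current_contact_force())
h=robot.movel(B(40,75,17),velocity=18,stop_force=4)
print(h,bp(robot),(np.array(robot.current_contact_force())-f0)@R)
p=bp(robot); robot.movel(B(p[0]+15,p[1],17),velocity=60)
robot.movel(B(60,75,60),velocity=150)
robot.movel(B(22,185,60),velocity=150)
robot.movel(B(22,185,17),velocity=100,stop_force=10); robot.wait(.2)
f0=np.array(robot.current_contact_force())
h=robot.movel(B(22,140,17),velocity=18,stop_force=4)
print(h,bp(robot),(np.array(robot.current_contact_force())-f0)@R)
p=bp(robot); robot.movel(B(p[0],p[1]+12,17),velocity=60)
robot.movel(B(81,140,150),velocity=170); robot.wait(.3)
w=robot.get_image("wrist");s=robot.get_image("scene");pickle.dump((w,s),open('w3.pkl','wb'))
print(stone(w),robot.current_time())
a=cv2.resize(s['color'][140:260,215:345],(360,332));b=cv2.resize(w['color'],(440,332))
cv2.imwrite('pics/i.png',np.hstack([a,b]))
E
```

```text
((45.403656005859375, 77.87203979492188), (60.18092346191406, 151.4749755859375), 0.04046057164669037)
True [65.08927946 74.91185886 17.2168884 ] [ 2.27637458 -0.85527246  2.17859554]
True [ 21.86392159 163.38342433  16.86706773] [0.30491771 2.44197221 1.46473915]
((22.927812576293945, 92.15657043457031), (60.16584396362305, 118.99899291992188), 0.06482724100351334) 26.1333
```

View pics/i.png

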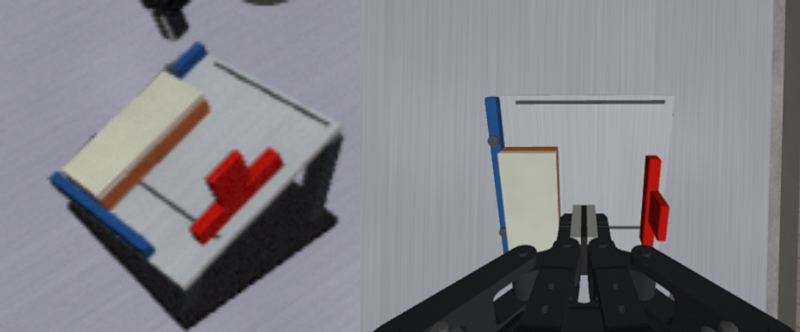

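The stone looks seated. I'll repeat both nudges a bit more firmly to confirm neither axis moves further.

```bash
python3 - <<'E'
from h import *
from plant import robot
robot.movel(B(22,178,60),velocity=170)
robot.movel(B(22,170,17),velocity=120,stop_force=10); robot.wait(.2)
def push(tgt,sf,v=8):
    f0=np.array(robot.current_contact_force())
    h=robot.movel(tgt,velocity=v,stop_force=sf); robot.wait(.15)
    print(h,bp(robot).round(2),((np.array(robot.current_contact_force())-f0)@R).round(2))
push(B(22,150,17),3); push(B(22,150,17),4)
p=bp(robot); robot.movel(B(22,p[1]+10,17),velocity=60)
robot.movel(B(22,p[1]+10,60),velocity=170)
robot.movel(B(75,80,60),velocity=170)
robot.movel(B(72,75,17),velocity=120,stop_force=10); robot.wait(.2)
push(B(50,75,17),3); push(B(50,75,17),4)
p=bp(robot); robot.movel(B(p[0]+12,75,17),velocity=60)
robot.movel(B(105,90,140),velocity=170)
w=robot.get_image("wrist");pickle.dump(w,open('w4.pkl','wb'));print(stone(w),robot.current_time())
E
```

```text
True [ 21.36 163.4   16.58] [-0.07  0.93  0.56]
True [ 20.71 163.42  16.18] [-0.23 -1.3   0.24]
True [65.04 74.87 16.98] [ 2.09  0.08 -0.15]
True [65.11 74.8  16.96] [-2.67 -0.36 -0.37]
((22.98851776123047, 76.88548278808594), (60.85816955566406, 149.32945251464844), 0.279875248670578) 34.9167
```

Both stop positions repeated (163.4 and 65.1), so the stone is rigidly home. Now the clamp.

```bash
python3 - <<'E'
from h import *
from plant import robot
T=robot.current_time; Z=44
robot.movel(B(198,85,110),velocity=170)
robot.movel(B(198,85,Z),velocity=130,stop_force=12); robot.wait(.2)
f0=np.array(robot.current_contact_force())
F=lambda:((np.array(robot.current_contact_force())-f0)@R)
for _ in range(3):
    h=robot.movel(B(92,85,Z),velocity=35,stop_force=8); print(h,bp(robot).round(1),F().round(1),T())
    if not h: break
if not h:
    robot.wait(.1); print(F())
    h=robot.movel(B(60,85,Z),velocity=8,stop_force=4)
    print(h,bp(robot).round(2),F().round(2),T())
    c=bp(robot)[0]; 
    for i in range(14):
        f=F()[0]
        if f>9.3 : break
        c-=np.clip((10.3-f)*.05,.08,.3)
        robot.movel(B(c,85,Z),velocity=8)
        print(round(c,2),bp(robot).round(2)[0],F()[0].round(2),round(T(),2))
E
```

```text
False [92. 85. 44.] [1.8 0.2 1.9] 39.675
[1.33756285 0.45753397 0.89438553]
True [79.19 84.9  44.11] [3.51 0.5  2.26] 41.7083
78.89 79.19 2.85 41.96
78.59 79.14 4.54 42.21
78.3 79.09 6.44 42.46
78.11 79.08 6.88 42.71
77.94 79.09 7.88 42.96
77.82 79.07 7.83 43.21
77.7 79.04 8.37 43.46
77.6 79.05 7.98 43.71
77.48 79.05 9.06 43.96
77.4 79.01 9.01 44.21
77.32 79.05 9.11 44.46
77.24 79.02 9.13 44.71
77.16 79.03 10.36 44.96
```

```bash
python3 - <<'E'
from h import *
from plant import robot
c,Z=77.02,44
F=lambda:(np.array(robot.current_contact_force())@R)[0]
robot.movel(B(c,85,Z),velocity=8); L=[]
for i in range(13): robot.wait(.1); L.append(F())
robot.movel(B(c+6,85,Z),velocity=12); robot.movel(B(110,85,Z),velocity=80); robot.wait(.2)
print(np.round(L,1),'unloaded',F())
robot.movel(B(125,85,120),velocity=130); robot.movel(B(125,60,190),velocity=150);robot.wait(.3)
w=robot.get_image("wrist");s=robot.get_image("scene");t=robot.get_image("side");pickle.dump((w,s,t),open('w5.pkl','wb'))
print(stone(w),robot.current_time())
a=cv2.resize(s['color'][140:260,215:345],(400,369),interpolation=cv2.INTER_CUBIC);b=cv2.resize(w['color'][20:240,110:350],(400,369),interpolation=cv2.INTER_CUBIC)
cv2.imwrite('pics/j.png',np.hstack([a,b]))
E
```

```text
[ 8.4  8.9  9.   8.3  9.8 10.1  9.6  7.8  9.3  8.9  8.8  8.1  9.3] unloaded -0.5801422843425417
((23.179479598999023, 76.85470581054688), (148.63479614257812, 61.42072296142578), 89.87957000732422) 49.6833
```

View pics/j.png

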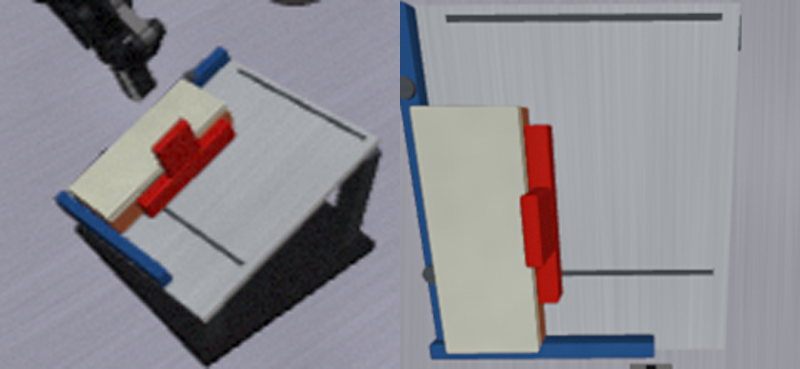

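The final view shows the stone light side up against both fences with the bar on its uphill face, and the robot is clear. Handing in.

```bash
python3 -c "
from plant import robot
robot.finish_job();print(robot.current_time())"
```

```text
the job is handed in; nothing more can be done
the job is handed in; nothing more can be done
```

The job is handed in at about 50 s of the 67 s allowed. The stone lies light side up in the low corner against both fences, with the clamp bar left against it.

- **Placing:** I gripped the stone across its width and set it on the plate with a guarded descent along the plate normal. Contact came at 10.4 mm, against 9.8 mm expected. On release it slid to the end fence but hung up about 25 mm short of the side fence.
- **Nudging:** I pushed it home with light, force-limited nudges (3–4 N stops). A second round stopped at the same positions, 65.1 mm in x and 163.4 mm in y, so it was solid against both fences.
- **Clamping:** I pushed the clamp tab until the bar met the stone and held it for 1.3 s. The readings were 7.8–10.1 N, or about 9.5 N on average after the sensor's −0.6 N offset. Taking off about 1 N of bar friction leaves roughly 8.5 N on the stone, a little under 10 N. The highest reading I logged was 10.4 N.
- **Last checks:** The final pictures show the bar against the stone, the stone unmoved, and the robot clear of everything. I never went near the bottle, cup or bowl.
- **Disagreement:** The camera put the stone's centre at bed (23, 77), while touch gave about (20.5, 77) and the ideal home is (20, 75). I took this as calibration error of 2–3 mm, since the repeated nudges stopped at the same place.

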